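Run the ware board out to its red line and hold it

TASK

Take the orange handle out of its wooden rest and plug its square shank fully into the socket block on the board that carries the clamped bowl. Then push the board straight out along the grey stand, bowl end first, until the red line across the board is level with the end of the stand, and finish still holding the handle, keeping the board flat on the stand: it would tip over the end if let go. Leave the jar, the cup, the green bowl, the tile and the loose clamps where they are.

Things in the scene. Friction and masses are not known exactly. Their poses are not given: they have to be found in the camera images.
- handle_grip (a point): Centre of the handle's orange grip, 34 x 34 mm across, 55 mm tall. Below it an aluminium shank 24 x 24 mm, 24 mm long, foot tapered to 18 mm over the last 4 mm, sides parallel to the grip's. z up along the handle. Loose, 50 g; any quarter turn fits. It starts upright in the rest, the grip's underside on the rest's top, 35 mm above the table.
- board_socket (a point): Centre of the mouth of the square hole in the board's dark socket block (60 x 60 mm, its top 42 mm above the board's underside). Hole 26 x 26 mm, 26 mm deep, chamfered, sides parallel to the board's. x along the board to its bowl end, z up. Fully plugged, the grip's underside lies on the block: handle_grip is 27.5 mm above this point.
- board_mark (a point): Point on the board's underside, mid-width, right below the red line across it (4 mm wide). x along the board to the bowl end, z up. The line is 140 mm from the rear end, 100 mm ahead of the socket. With the line at the stand's end the loaded board overhangs so far that it tips unless the handle is held down with about 4 N.
- stand_edge (a point): Middle of the upper edge of the stand's outer end, at the surface the board lies on (70 mm above the table). x points level outward, the way the board goes; z up. The fixed stand reaches 280 mm back from here, 160 mm wide; side lips 10 mm high guide the board with about 2 mm play each side. The board starts with its line 80 to 130 mm short of here.
- rest: Fixed light wooden block, 60 x 60 x 35 mm, with a loose square hole (27 mm) in which the handle stands. Origin under its centre; sides parallel to its hole's.
- jar: A capped pigment jar, 52 mm wide, 62 mm tall, white with a red band. Origin under its centre. Leave alone; it may stand where the rest could stand and the other way round.
- cup: A small white cup, 60 mm wide, 45 mm tall. Origin under its centre. Leave alone.
- bowl: A green bowl, 110 mm wide, 55 mm tall. Origin under its centre. Leave alone.
- tile: A white square ceramic tile, 150 x 150 x 12 mm, lying flat. Origin under its centre. Leave alone.
- clamp_a: A red spring clamp lying on the table, about 80 mm long, 16 mm tall. Leave alone.
- clamp_b: A second red spring clamp like it. Leave alone.
- board: Plywood board, 340 x 130 x 12 mm, about 0.7 kg (0.55 to 0.85) with a bowl clamped fast on it upside down (112 mm wide, top 74 mm above the board's underside, 95 mm ahead of the origin). Origin on its underside, in the middle of its length, 30 mm ahead of the red line.
- handle: The handle itself. Origin at the foot of its shank, 51.5 mm below handle_grip.
- stand: The stand itself. Origin on the table, under its middle, 140 mm back from stand_edge; same axes.
Mind the look-alikes: they are no part of the job. Leave any blue or purple look-alike of the handle alone.

How it is judged (in metres and radians):
On the way, in this order (a step that is already met when the one before it is completed fails the run):
1. the handle is fully plugged into the board's socket (z of handle_grip in the frame of board_socket below 0.032 m and x of handle_grip in the frame of board_socket between -0.006 and 0.006 m and y of handle_grip in the frame of board_socket between -0.006 and 0.006 m and angle between the z axis of handle_grip and the z axis of board_socket, either way round below 0.12 rad), for 0.2 s.
2. the red line is level with the stand's end (x of board_mark in the frame of stand_edge between -0.006 and 0.006 m), for 0.2 s.
At the end, for the whole second after the job is handed in: The red line is within 6 mm of the stand's end, the board lies flat on the stand (tilt under 0.05 rad, sideways within 10 mm of the middle) and at rest, the handle is plugged in (grip within 4.5 mm of the block's top) and the fingers are still on the handle (all of step 1 and all of step 2 and angle between board_mark's own z axis and vertical below 0.05 rad and z of board_mark in the frame of stand_edge between -0.004 and 0.005 m and y of board_mark in the frame of stand_edge between -0.01 and 0.01 m and contact force between the fingers and handle above 1 N and contact force between board and stand above 1 N and linear speed of board below 0.01 m/s); the arm keeps its last pose, push and grip.
It fails at once if the board tips (angle between board_mark's own z axis and vertical above 0.15 rad).
It fails at once if a thing to be left alone is moved by more than 30 mm (distance of any of jar, cup, bowl, tile, clamp_a, clamp_b from where it was at the start of the episode above 0.03 m).
It also fails if it takes over 53 s, if anything falls off the work surface, if the arm or the gripper's body presses on something with over 40 N, if the wrist force passes 120 N, or if a joint passes its speed limit or range.

ROBOT

A 6-joint arm with a two-finger parallel gripper is mounted at the origin on the work surface. World frame = base frame: x ahead of the robot, y to its left, z up, the work surface at z = 0. Lengths are in mm, angles in rad, forces in N, time in s.
With the tool pointing down it reaches from about 300 to 775 mm from the base axis. Payload 14.6 kg.
Tool frame: the origin (TCP) lies midway between the tips of the shut fingers; the grasp point (between the pads) lies 19 mm behind it; z points along the fingers, y is the direction in which the jaws open and shut (so a half turn about z gives the same grasp; the last joint's range is limited). The gripper opens to 94 mm and grips with 3 to 60 N. Pads are 16 mm wide; open, the fingers measure 119 mm over their backs; the gripper's body (75 mm by 177 mm) begins 78 mm behind the grasp point.
Start: joints at [-1.293, 0.3, 1.521, -0, 1.321, -0.067], TCP at [185.897, -517.621, 205.446] pointing down, gripper open.
Joint ranges: [-3.03, 3.03], [-0.79, 2.21], [0.23, 2.52], [-1.04, 4.18], [0, 3.07], [-2.55, 2.55]. Speed limits (rad/s): [2.22, 2.22, 2.57, 3.14, 3.14, 3.14].

INTERFACE

Orientations are given as a 3x3 rotation matrix whose columns are the frame's x, y, z axes.
In Python, from bench import ctrl gives the robot as it stands. The module is installed in compiled form; this text tells all that it offers.
- The arm moves only by the tool step_arm, never from a script. Its argument "targets" is a list of rows, each an object with "turn": the turn, a rotation vector about the tool's x, y, z in degrees, a list of three; "slide": the shift along the tool's x, y, z in mm, a list of three; "hand": the gripper command: -1 is shut, 1 is fully open, values between are in proportion. In form: [{"turn": [ax, ay, az], "slide": [tx, ty, tz], "hand": hand}, ...]. A call has 1 to 10 rows; each row is the pose to reach, as a shift and turn from the pose commanded when the call began, along the tool's axes at that moment; what a row does not reach only later rows make up. A row lasts 1/10 s, in which the tool goes at most 50 mm and 8.59 degrees, less where a joint would pass 70% of its speed; a pose out of reach is approached as far as the arm can. A call with a gripper value outside its range is refused whole. The fingers move at their own pace and stop on an object; "force" is the grip in N (left out, the last holds). Time passes only in rows, so rows that repeat a pose let the fingers close. It gives the time, the measured TCP pose, the force and the opening at its end, in the units of the state.
- ctrl.get_obs(): the state, without advancing time (a new reading comes with each control period).
- ctrl.camera(name): name is "scene" or "top"; returns the picture (400x640x3 uint8, blue, green, red); there is no depth.
- ctrl.camera_info(name): a dict with "fov_y" (degrees; the focal length in pixels is half the picture's height over the tangent of half this angle, whatever the lens; pixels are square), "cx", "cy" (the principal point, pixels), "distortion" ([k1, k2, p1, p2, k3] as OpenCV has them; the pictures are not rectified), "cam_to_world" (4x4, takes a point from camera to world coordinates). Camera axes: x right, y down, z forward; pixel columns grow to the right and rows downward; lengths in mm; the calibration is good to about 2 mm. A picture is of the moment at which its call begins. camera_info takes no time and is no camera call.
- ctrl.hand_in(): hands the job in, once; it reports no verdict.
Trained networks look in the newest picture that a camera, given by its name, has taken for a name from the list of things; names that differ only in an ending like _2 or _b are one class to them, and where a whole thing is asked for, a point or a joint stands for the part that bears it (a point fixed in the world has none). Each returns a list of dicts, best first, with "confidence" (0 to 1); they miss things now and then, are a little off and sometimes report something else, mostly with a low value. They report only what shows in the picture. A call takes as long as a camera call. They do not tell look-alikes from the thing itself.
- ctrl.spot_in(target, camera): "box" ([left, top, right, bottom] in pixels, round what is visible of it).
- ctrl.regions_of(target, camera): "region" (400x640 bool, what is visible of it) and "box" ([left, top, right, bottom] in pixels, round what is visible of it).
The state is a dict: "time": time; "joint_pos": joint angles; "joint_vel": joint speeds; "joint_torque": joint torques, N m; "eef_pos": TCP position; "eef_rot": TCP orientation; "contact_force": force on the tool from outside, world axes, zero at the start; "ft_torque": the same for the moment, N m; "gripper_width": finger opening in mm.
Only numpy, scipy, OpenCV 4.12 (cv2) and the standard library are available. Lean on these libraries where they do the work, as an engineer would, in place of code of your own. Each camera call takes 0.05 s, during which the arm holds its last target. There are 200 camera calls.

## Working session

There is one attempt and no reset: what is moved stays moved. The work goes in short steps, Python scripts to look and compute and a tool call to move; the robot and the scene stay as the last step left them, time stands still between calls to the robot, and variables do not carry over. Pictures are saved under pics/ and viewed, about 8 in all and at most 12, crops included, and the job is handed in when it is done.

Besides the shell and the picture viewer there is one more tool, called after "Emit:" as name([rows], argument=value, ...), one row to a line, values as JSON. step_arm: Moves the arm, as the interface text tells. Its arguments: {"type":"object","properties":{"targets":{"type":"array"},"force":{"type":"number"}},"required":["targets"]}

```bash
mkdir -p pics; python3 - <<'E'
from bench import ctrl
import cv2,numpy as np
for n in("scene","top"):
    im=ctrl.camera(n);cv2.imwrite(f"pics/{n}0.png",im)
    i=ctrl.camera_info(n);print(n,i["fov_y"],i["cx"],i["cy"],i["distortion"]);print(np.round(i["cam_to_world"],4).tolist())
    for t in("handle_grip","board_socket","board","rest","stand","jar"):
        print(t,[(np.round(d["box"]).tolist(),round(d["confidence"],2)) for d in ctrl.spot_in(t,n)][:4])
o=ctrl.get_obs();print(o["time"],o["eef_pos"],np.round(o["eef_rot"],3).tolist(),o["gripper_width"])
E
```

```text
scene 53.66742853534317 319.82161386128155 199.19229344393503 [-0.09731041  0.          0.          0.          0.        ]
[[-0.0555, 0.7173, -0.6946, 1146.1521], [0.9983, 0.052, -0.026, 54.2874], [0.0175, -0.6948, -0.719, 792.5016], [0.0, 0.0, 0.0, 1.0]]
handle_grip [([181.0, 189.0, 202.0, 216.0], 0.96), ([145.0, 197.0, 165.0, 220.0], 0.87), ([186.0, 168.0, 206.0, 194.0], 0.67)]
board_socket [([279.0, 206.0, 434.0, 280.0], 0.71)]
board [([280.0, 207.0, 436.0, 277.0], 0.62)]
rest [([180.0, 203.0, 212.0, 231.0], 0.55), ([280.0, 205.0, 435.0, 282.0], 0.19)]
stand [([315.0, 218.0, 450.0, 302.0], 0.85)]
jar [([163.0, 236.0, 188.0, 270.0], 0.73), ([280.0, 204.0, 439.0, 281.0], 0.22)]
top 55.69214341052405 315.9425166961729 206.15706123859016 [-0.02390595  0.          0.          0.          0.        ]
[[-0.0168, -0.9992, 0.0367, 431.3049], [-0.9996, 0.016, -0.0218, 43.4692], [0.0212, -0.0371, -0.9991, 1207.5962], [0.0, 0.0, 0.0, 1.0]]
handle_grip [([417.0, 228.0, 437.0, 249.0], 0.75), ([438.0, 195.0, 458.0, 210.0], 0.72), ([413.0, 198.0, 429.0, 213.0], 0.5)]
board_socket [([223.0, 136.0, 339.0, 199.0], 0.61)]
board [([222.0, 138.0, 337.0, 195.0], 0.63), ([170.0, 177.0, 196.0, 196.0], 0.56)]
rest [([405.0, 192.0, 421.0, 219.0], 0.61)]
stand [([217.0, 134.0, 310.0, 195.0], 0.77)]
jar [([215.0, 135.0, 309.0, 197.0], 0.5)]
0.7 [ 185.89952631 -517.63088197  205.44644476] [[0.941, 0.338, 0.0], [0.338, -0.941, -0.0], [0.0, 0.0, -1.0]] 93.84594295840293
```

```bash
python3 - <<'E'
import cv2
a=cv2.imread("pics/scene0.png")[150:310,130:470];b=cv2.imread("pics/top0.png")[110:270,150:490]
b=cv2.resize(b,None,fx=2.35,fy=2.35,interpolation=3);cv2.imwrite("pics/b.png",b)
a=cv2.resize(a,None,fx=2.35,fy=2.35,interpolation=3);cv2.imwrite("pics/a.png",a)
E
```

```text
(no output)
```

View pics/a.png

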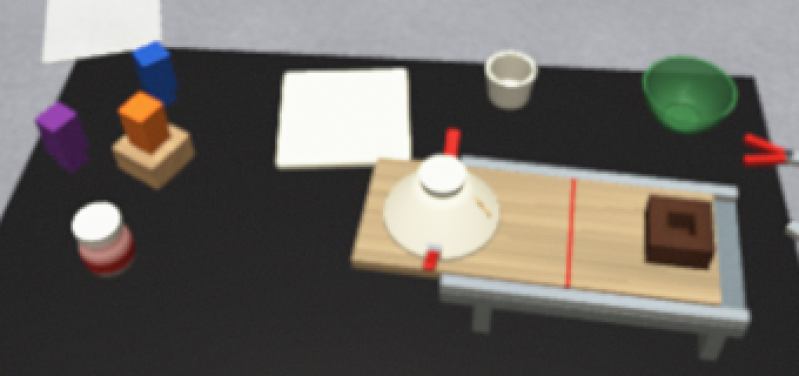

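View pics/b.png

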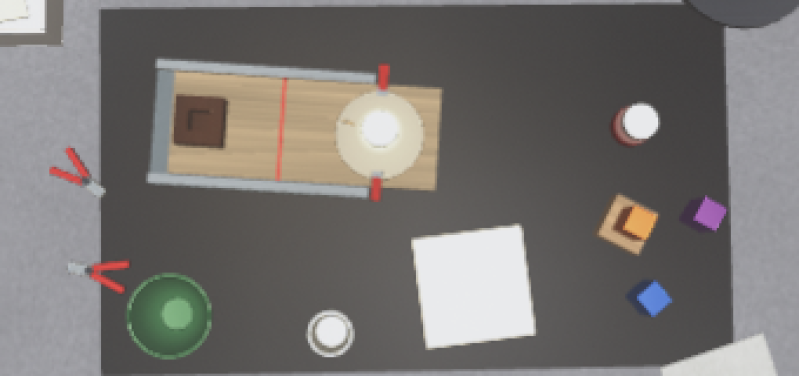

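```bash
cat > h.py <<'E'
from bench import ctrl
import cv2,numpy as np
from scipy.optimize import minimize
def proj(n,P):
    i=ctrl.camera_info(n);f=200/np.tan(np.radians(i["fov_y"]/2))
    T=np.linalg.inv(np.array(i["cam_to_world"]));K=np.array([[f,0,i["cx"]],[0,f,i["cy"]],[0,0,1]])
    return cv2.projectPoints(np.asarray(P,float).reshape(-1,3),cv2.Rodrigues(T[:3,:3])[0],T[:3,3],K,np.array(i["distortion"],float))[0].reshape(-1,2)
def ortho(n,im,z,x0,x1,y0,y1,s):  # s px/mm; image right=-y, down=-x
    xs=np.arange(x1,x0,-1/s);ys=np.arange(y1,y0,-1/s);Y,X=np.meshgrid(ys,xs)
    p=proj(n,np.stack([X,Y,np.full_like(X,z)],-1)).reshape(*X.shape,2).astype(np.float32)
    return cv2.remap(im,p[...,0],p[...,1],cv2.INTER_CUBIC)
def box(x,y,yaw,w,l,z0,z1):
    c,s=np.cos(yaw),np.sin(yaw)
    return [[x+c*a*l/2-s*b*w/2,y+s*a*l/2+c*b*w/2,z] for a in(-1,1) for b in(-1,1) for z in(z0,z1)]
def sil(n,P,S=8):
    m=np.zeros((400,640),np.uint8);q=cv2.convexHull(((proj(n,P))*256).astype(np.int32))
    cv2.fillConvexPoly(m,q,255,cv2.LINE_AA,8);return m/255.
def fit(masks,w,l,z0,z1,p0):
    def c(p): return sum(((sil(n,box(p[0],p[1],p[2]/50,w,l,z0,z1))-m)**2).sum() for n,m in masks.items())
    best=None
    for dy in(-10,0,10):
        r=minimize(c,[p0[0],p0[1],p0[2]*50+dy],method="Nelder-Mead",options=dict(initial_simplex=np.array([[p0[0]+a,p0[1]+b,p0[2]*50+dy+d] for a,b,d in((0,0,0),(8,0,0),(0,8,0),(0,0,8))]),xatol=.05,fatol=.01))
        if best is None or r.fun<best.fun:best=r
    return round(best.x[0],1),round(best.x[1],1),round(np.degrees(best.x[2]/50),1),round(best.fun,1)
def orange(im):
    h=cv2.cvtColor(im,cv2.COLOR_BGR2HSV).astype(int);return ((abs(h[...,0]-13)<7)&(h[...,1]>190)&(h[...,2]>90)).astype(float)
def backproj(n,uv,z):
    g=lambda a:proj(n,[[a[0],a[1],z]])[0]-uv
    from scipy.optimize import fsolve
    return fsolve(g,[450,0])
E
python3 - <<'E'
from h import *
ims={n:cv2.imread(f"pics/{n}0.png") for n in("scene","top")}
om={n:orange(i) for n,i in ims.items()}
for n in om: print(n,om[n].sum(),[np.mean(v) for v in np.nonzero(om[n])][::-1])
p0=backproj("top",np.array([v.mean() for v in np.nonzero(om["top"])])[::-1],75);print(p0)
for k in(["top"],["scene"],["scene","top"]): print("handle",k,fit({n:om[n] for n in k},34,34,35,90,(*p0,.3)))
# dark block
def dark(im,b):
    h=cv2.cvtColor(im,cv2.COLOR_BGR2HSV);m=np.zeros((400,640));l,t,r,bb=b
    m[t:bb,l:r]=(im.max(2)[t:bb,l:r]<115)&(h[t:bb,l:r,1]>60);return m
bm={"scene":dark(ims["scene"],(400,226,436,268)),"top":dark(ims["top"],(221,146,250,178))}
for n in bm:print(n,bm[n].sum())
q0=backproj("top",np.array([v.mean() for v in np.nonzero(bm["top"])])[::-1],105);print(q0)
for k in(["top"],["scene"],["scene","top"]): print("block",k,fit({n:bm[n] for n in k},60,60,82,112,(*q0,0)))
for n in ims: cv2.imwrite(f"pics/o_{n}.png",ortho(n,ims[n],80,q0[0]-110,q0[0]+110,q0[1]-330,q0[1]+70,2))
E
```

```text
scene 358.0 [np.float64(190.93575418994413), np.float64(201.25698324022346)]
top 0.0 [np.float64(nan), np.float64(nan)]
[450.   0.]
handle ['top'] (np.float64(428.6), np.float64(22.5), np.float64(44.1), np.float64(151.6))
handle ['scene'] (np.float64(-1374.4), np.float64(2040.8), np.float64(-101.1), np.float64(358.0))
handle ['scene', 'top'] (np.float64(447.9), np.float64(26.1), np.float64(2.1), np.float64(878.1))
scene 806.0
top 452.0
[606.62930373 254.0786255 ]
block ['top'] (np.float64(607.7), np.float64(255.3), np.float64(-8.9), np.float64(73.6))
block ['scene'] (np.float64(608.9), np.float64(254.5), np.float64(-9.5), np.float64(111.1))
block ['scene', 'top'] (np.float64(608.1), np.float64(254.7), np.float64(-9.2), np.float64(185.2))
  return _methods._mean(a, axis=axis, dtype=dtype,
  ret = ret.dtype.type(ret / rcount)
<stdin>:5: RuntimeWarning: Mean of empty slice.
h.py:30: RuntimeWarning: The iteration is not making good progress, as measured by the 
 improvement from the last ten iterations.
  return fsolve(g,[450,0])
```

```bash
python3 -c "
import cv2,numpy as np
a=[cv2.imread(f'pics/o_{n}.png')[:,:800] for n in('top','scene')];print(a[0].shape)
cv2.imwrite('pics/o.png',cv2.resize(np.vstack(a),(546,600)))
cv2.imwrite('pics/o2.png',np.vstack([x[70:370] for x in a]))"
```

```text
(440, 800, 3)
```

View pics/o2.png

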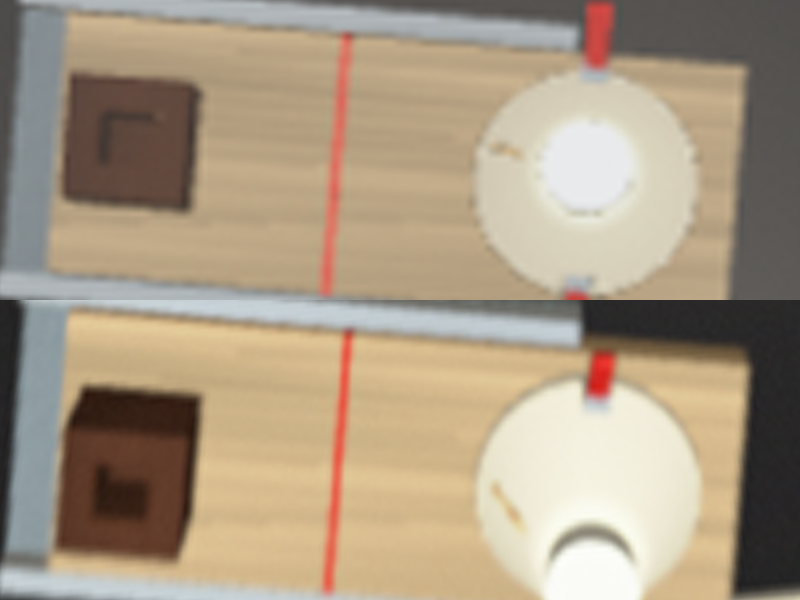

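```bash
python3 - <<'E'
import cv2
for n,ps in(("top",dict(orange=(422,204),oside=(413,207),rest=(408,204),wood=(280,150),block=(236,153),hole=(233,163),stand=(217,160))),("scene",dict(orange=(190,196),oside=(194,208),oside2=(186,207),rest=(185,216),block=(410,250),bside=(415,260),hole=(418,243),stand=(440,250),wood=(390,240)))):
    im=cv2.cvtColor(cv2.imread(f"pics/{n}0.png"),cv2.COLOR_BGR2HSV)
    print(n,{k:im[y,x].tolist() for k,(x,y) in ps.items()})
E
```

```text
top {'orange': [17, 148, 229], 'oside': [8, 128, 102], 'rest': [16, 89, 201], 'wood': [18, 74, 190], 'block': [9, 92, 100], 'hole': [9, 90, 94], 'stand': [99, 22, 148]}
scene {'orange': [15, 207, 250], 'oside': [11, 212, 125], 'oside2': [12, 223, 137], 'rest': [17, 106, 200], 'block': [9, 145, 97], 'bside': [10, 167, 52], 'hole': [10, 168, 53], 'stand': [97, 28, 162], 'wood': [19, 87, 210]}
```

```bash
python3 - <<'E'
from h import *
hs={n:cv2.cvtColor(cv2.imread(f"pics/{n}0.png"),cv2.COLOR_BGR2HSV).astype(int) for n in("scene","top")}
def roi(m,b):
    o=np.zeros((400,640));l,t,r,bb=b;o[t:bb,l:r]=m[t:bb,l:r];return o
def cen(m):return np.array([v.mean() for v in np.nonzero(m)])[::-1]
def hsv(n):return [hs[n][...,k] for k in range(3)]
h,s,v=hsv("top");to=roi((s>118)&(v>165)&(h<25),(405,190,440,222))
h,s,v=hsv("scene");so=roi((s>158)&(v>80)&(h<25),(175,182,215,225));sot=roi((s>150)&(v>190)&(h<25),(175,182,215,225))
p0=backproj("top",cen(to),90);print(p0,backproj("scene",cen(sot),90),to.sum(),so.sum())
print("top face",fit({"top":to},34,34,89.9,90,(*p0,.3)));print("scene sil",fit({"scene":so},34,34,35,90,(*p0,.3)));print("scene face",fit({"scene":sot},34,34,89.9,90,(*p0,.3)))
# rest hull
bm={}
for n,b in(("scene",(398,224,437,270)),("top",(220,144,251,180))):
    h,s,v=hsv(n);m=roi((v<135)&(h<40)&(s>50),b);bm[n]=cv2.morphologyEx(m,cv2.MORPH_CLOSE,np.ones((3,3)));print(m.sum())
q0=(607,254)
for k in(["top"],["scene"],["scene","top"]): print("block",k,fit({n:bm[n] for n in k},60,60,82,112,(*q0,-.06)))
# red line
for n,b in(("scene",(366,222,378,275)),("top",(264,140,276,190))):
    im=cv2.imread(f"pics/{n}0.png").astype(float);w=np.clip(im[...,2]-im[...,1]-(28 if n=="top" else 35)-0,0,None)
    l,t,r,bb=b;rows=[(( (np.arange(l,r)*w[y,l:r]).sum()/w[y,l:r].sum()),y) for y in range(t,bb) if w[y,l:r].max()>60]
    P=np.array([backproj(n,np.array(q),82) for q in rows]);k=np.polyfit(P[:,0],P[:,1],1);print(n,"line x",P[:,0].min().round(1),P[:,0].max().round(1),"slope deg",np.degrees(np.arctan(k[0])).round(2),"y at 600",np.polyval(k,600).round(1),"resid",np.std(P[:,1]-np.polyval(k,P[:,0])).round(2))
E
```

```text
[ 473.15640951 -296.6480735 ] [ 477.72957601 -297.97462402] 130.0 387.0
top face (np.float64(473.0), np.float64(-296.3), np.float64(62.6), np.float64(21.0))Traceback (most recent call last):
  File "<stdin>", line 10, in <module>
  File "h.py", line 22, in fit
    r=minimize(c,[p0[0],p0[1],p0[2]*50+dy],method="Nelder-Mead",options=dict(initial_simplex=np.array([[p0[0]+a,p0[1]+b,p0[2]*50+dy+d] for a,b,d in((0,0,0),(8,0,0),(0,8,0),(0,0,8))]),xatol=.05,fatol=.01))
    res = _minimize_neldermead(fun, x0, args, callback, bounds=bounds,
                               **options)
    fsim[j] = func(sim[j])
              ~~~~^^^^^^^^
    fx = function(np.copy(x), *(wrapper_args + args))
  File "h.py", line 19, in c
    def c(p): return sum(((sil(n,box(p[0],p[1],p[2]/50,w,l,z0,z1))-m)**2).sum() for n,m in masks.items())
                     ~~~^^^^^^^^^^^^^^^^^^^^^^^^^^^^^^^^^^^^^^^^^^^^^^^^^^^^^^^^^^^^^^^^^^^^^^^^^^^^^^^^^
  File "h.py", line 19, in <genexpr>
    def c(p): return sum(((sil(n,box(p[0],p[1],p[2]/50,w,l,z0,z1))-m)**2).sum() for n,m in masks.items())
                           ~~~^^^^^^^^^^^^^^^^^^^^^^^^^^^^^^^^^^^^
  File "h.py", line 16, in sil
    m=np.zeros((400,640),np.uint8);q=cv2.convexHull(((proj(n,P))*256).astype(np.int32))
                                                      ~~~~^^^^^
  File "h.py", line 5, in proj
    i=ctrl.camera_info(n);f=200/np.tan(np.radians(i["fov_y"]/2))
ValueError: time passes only in moves, steps and waits
```

```bash
python3 - <<'E'
s=open("h.py").read()
s=s.replace('def proj(n,P):\n    i=ctrl.camera_info(n);','INFO={n:ctrl.camera_info(n) for n in("scene","top")}\ndef proj(n,P):\n    i=INFO[n];')
s+='''
def roi(m,b):
    o=np.zeros((400,640));l,t,r,bb=b;o[t:bb,l:r]=m[t:bb,l:r];return o
def cen(m):return np.array([v.mean() for v in np.nonzero(m)])[::-1]
def redline(n,im,b):
    im=im.astype(float);w=np.clip(im[...,2]-im[...,1]-(28 if n=="top" else 35),0,None);l,t,r,bb=b
    rows=[((np.arange(l,r)*w[y,l:r]).sum()/w[y,l:r].sum(),y) for y in range(t,bb) if w[y,l:r].max()>60]
    P=np.array([backproj(n,np.array(q),82) for q in rows]);k=np.polyfit(P[:,0],P[:,1],1)
    print(n,"line x",P[:,0].min().round(1),P[:,0].max().round(1),"slope deg",np.degrees(np.arctan(k[0])).round(2),"y at 600",np.polyval(k,600).round(1),"resid",np.std(P[:,1]-np.polyval(k,P[:,0])).round(2))
'''
open("h.py","w").write(s)
E
cat > m.py <<'E'
from h import *
ims={n:cv2.imread(f"pics/{n}0.png") for n in("scene","top")}
hs={n:cv2.cvtColor(i,cv2.COLOR_BGR2HSV).astype(int) for n,i in ims.items()}
def hsv(n):return [hs[n][...,k] for k in range(3)]
h,s,v=hsv("scene");so=roi((s>158)&(v>80)&(h<25),(175,182,215,225));sot=roi((s>150)&(v>190)&(h<25),(175,182,215,225))
h,s,v=hsv("top");to=roi((s>118)&(v>165)&(h<25),(405,190,440,222))
p0=(474,-296)
print("scene sil",fit({"scene":so},34,34,35,90,(*p0,.3)));print("scene face",fit({"scene":sot},34,34,89.9,90,(*p0,.3)));print("top",fit({"top":to},34,34,89.9,90,(*p0,.3)))
bm={}
for n,b in(("scene",(398,224,437,270)),("top",(220,144,251,180))):
    h,s,v=hsv(n);m=roi((v<135)&(h<40)&(s>50),b);bm[n]=cv2.morphologyEx(m,cv2.MORPH_CLOSE,np.ones((3,3)));print(m.sum())
for k in(["top"],["scene"],["scene","top"]): print("block",k,fit({n:bm[n] for n in k},60,60,82,112,(607,254,-.06)))
for n,b in(("scene",(366,222,378,275)),("top",(264,140,276,190))): redline(n,ims[n],b)
# lip outer end and outer edges from ortho at z=80, 2px/mm
for n in ims:
    O=ortho(n,ims[n],80,496,706,-6,324,2).astype(float)
    print(n,"V profile along y on lips:")
    for x in(682,678,674,516,512,508):
        g=O[int((706-x)*2),:,:].max(1); d=np.diff(cv2.GaussianBlur(g[None],(0,0),2)[0]); k=np.argsort(-abs(d)); 
        sel=[]; 
        for j in k:
            if all(abs(j-q)>16 for q in sel): sel.append(int(j))
            if len(sel)==4:break
        print(x,[(round(324-j/2,1),round(d[j],1)) for j in sel])
E
python3 m.py
```

```text
scene sil (np.float64(472.1), np.float64(-301.1), np.float64(45.5), np.float64(50.5))
scene face (np.float64(477.1), np.float64(-297.8), np.float64(66.6), np.float64(19.7))
top (np.float64(472.9), np.float64(-296.2), np.float64(-28.2), np.float64(21.0))
845.0
478.0
block ['top'] (np.float64(607.8), np.float64(255.3), np.float64(-4.7), np.float64(48.7))
block ['scene'] (np.float64(609.3), np.float64(254.5), np.float64(-8.4), np.float64(73.7))
block ['scene', 'top'] (np.float64(608.9), np.float64(254.9), np.float64(-7.4), np.float64(128.3))
scene line x 541.4 665.3 slope deg -4.57 y at 600 155.2 resid 0.11
top line x 537.9 660.7 slope deg -4.7 y at 600 156.0 resid 0.15
scene V profile along y on lips:
682 [(314.5, np.float64(12.4)), (34.5, np.float64(-4.2)), (167.0, np.float64(-2.2)), (184.0, np.float64(-2.1))]
678 [(312.5, np.float64(9.7)), (34.0, np.float64(-6.9)), (291.0, np.float64(-2.0)), (255.5, np.float64(2.0))]
674 [(312.5, np.float64(11.1)), (33.5, np.float64(-7.1)), (290.0, np.float64(6.4)), (209.0, np.float64(2.0))]
516 [(42.5, np.float64(14.7)), (-3.5, np.float64(14.4)), (1
[... 252 characters left out ...]
np.float64(-1.6))]
top V profile along y on lips:
682 [(314.5, np.float64(9.6)), (31.0, np.float64(3.2)), (18.5, np.float64(-2.8)), (191.5, np.float64(-1.6))]
678 [(31.5, np.float64(12.4)), (18.0, np.float64(-11.5)), (313.0, np.float64(3.5)), (295.5, np.float64(2.2))]
674 [(31.5, np.float64(13.0)), (18.0, np.float64(-11.9)), (313.0, np.float64(6.2)), (291.0, np.float64(4.8))]
516 [(43.0, np.float64(10.8)), (32.5, np.float64(-9.0)), (121.0, np.float64(2.1)), (51.5, np.float64(-2.0))]
512 [(32.5, np.float64(-9.8)), (43.0, np.float64(8.3)), (76.5, np.float64(1.8)), (51.5, np.float64(-1.7))]
508 [(33.0, np.float64(-7.8)), (42.5, np.float64(6.2)), (55.5, np.float64(0.9)), (67.5, np.float64(0.4))]
```

Emit:
step_arm([
  {"turn": [0, 0, 46], "slide": [346, -110, 45], "hand": 0.35},
  {"turn": [0, 0, 46], "slide": [346, -110, 45], "hand": 0.35},
  {"turn": [0, 0, 46], "slide": [346, -110, 45], "hand": 0.35},
  {"turn": [0, 0, 46], "slide": [346, -110, 45], "hand": 0.35},
  {"turn": [0, 0, 46], "slide": [346, -110, 45], "hand": 0.35},
  {"turn": [0, 0, 46], "slide": [346, -110, 45], "hand": 0.35},
  {"turn": [0, 0, 46], "slide": [346, -110, 45], "hand": 0.35},
  {"turn": [0, 0, 46], "slide": [346, -110, 45], "hand": 0.35},
  {"turn": [0, 0, 46], "slide": [346, -110, 45], "hand": 0.35},
  {"turn": [0, 0, 46], "slide": [346, -110, 45], "hand": 0.35},
])

```text
time: 1.7
eef_pos: [474.5, -296.8, 160.2]
eef_rot: [[0.898, -0.441, -0.0], [-0.441, -0.898, 0.0], [-0.001, 0.0, -1.0]]
contact_force: [0.8, -0.8, 0.2]
gripper_width: 63.7
```

```bash
python3 - <<'E'
from h import *
a=ctrl.camera("scene");b=ctrl.camera("top")
for n,i in(("scene",a),("top",b)): cv2.imwrite(f"pics/{n}1.png",i)
f=lambda i:cv2.resize(i,(400,400),interpolation=3)
cv2.imwrite("pics/c1.png",np.hstack([f(a[150:250,140:240]),f(b[150:250,370:470])]))
E
```

```text
(no output)
```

View pics/c1.png

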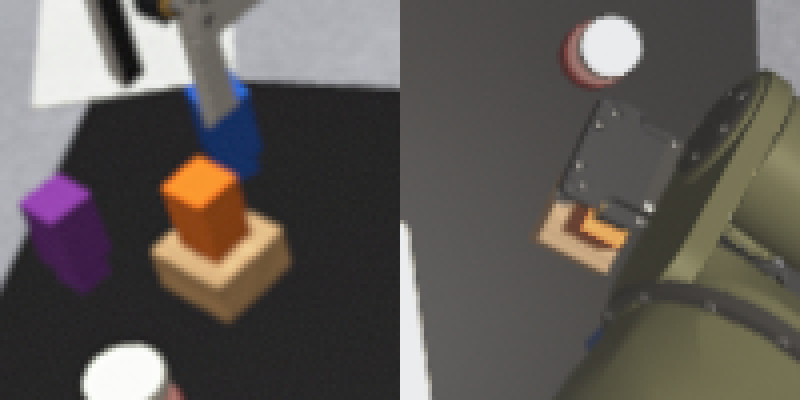

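Emit:
step_arm([
  {"turn": [0, 0, 0], "slide": [0, 0, 40], "hand": 0.35},
  {"turn": [0, 0, 0], "slide": [0, 0, 70], "hand": 0.35},
  {"turn": [0, 0, 0], "slide": [0, 0, 90], "hand": 0.35},
  {"turn": [0, 0, 0], "slide": [0, 0, 105], "hand": 0.35},
  {"turn": [0, 0, 0], "slide": [0, 0, 115], "hand": 0.35},
  {"turn": [0, 0, 0], "slide": [0, 0, 115], "hand": 0.35},
])

```text
time: 2.4
eef_pos: [473.8, -297.4, 44.8]
eef_rot: [[0.897, -0.443, -0.001], [-0.443, -0.897, 0.001], [-0.001, -0.0, -1.0]]
contact_force: [-0.6, 0.3, -0.6]
gripper_width: 63.3
```

Emit:
step_arm([
  {"turn": [0, 0, 0], "slide": [0, 0, 0], "hand": -1},
  {"turn": [0, 0, 0], "slide": [0, 0, 0], "hand": -1},
  {"turn": [0, 0, 0], "slide": [0, 0, 0], "hand": -1},
  {"turn": [0, 0, 0], "slide": [0, 0, 0], "hand": -1},
  {"turn": [0, 0, 0], "slide": [0, 0, 0], "hand": -1},
  {"turn": [0, 0, 0], "slide": [0, 0, 0], "hand": -1},
  {"turn": [0, 0, 0], "slide": [0, 0, 0], "hand": -1},
  {"turn": [0, 0, 0], "slide": [0, 0, 0], "hand": -1},
], force=30)

```text
time: 3.2
eef_pos: [474.5, -297.5, 45.9]
eef_rot: [[0.897, -0.442, 0.001], [-0.442, -0.897, -0.001], [0.001, 0.0, -1.0]]
contact_force: [-2.2, -2.6, 4.5]
gripper_width: 33.8
```

Emit:
step_arm([
  {"turn": [0, 0, 0], "slide": [0, 0, -15], "hand": -1},
  {"turn": [0, 0, 0], "slide": [0, 0, -35], "hand": -1},
  {"turn": [0, 0, 0], "slide": [0, 0, -65], "hand": -1},
  {"turn": [0, 0, 0], "slide": [0, 0, -100], "hand": -1},
  {"turn": [0, 0, 0], "slide": [0, 0, -135], "hand": -1},
  {"turn": [0, 0, 0], "slide": [0, 0, -165], "hand": -1},
  {"turn": [0, 0, 0], "slide": [0, 0, -185], "hand": -1},
  {"turn": [0, 0, 0], "slide": [0, 0, -185], "hand": -1},
], force=50)

```text
time: 4.0
eef_pos: [475.0, -297.3, 233.6]
eef_rot: [[0.897, -0.442, 0.004], [-0.442, -0.897, -0.002], [0.005, 0.0, -1.0]]
contact_force: [0.2, -0.1, -0.6]
gripper_width: 33.9
```

Emit:
step_arm([
  {"turn": [0, 0, -3], "slide": [-6, -25, 0], "hand": -1},
  {"turn": [0, 0, -6], "slide": [-15, -68, 0], "hand": -1},
  {"turn": [0, 0, -9], "slide": [-26, -116, 0], "hand": -1},
  {"turn": [0, 0, -12], "slide": [-37, -164, 0], "hand": -1},
  {"turn": [0, 0, -15], "slide": [-47, -212, 0], "hand": -1},
  {"turn": [0, 0, -18], "slide": [-58, -260, 0], "hand": -1},
  {"turn": [0, 0, -21.6], "slide": [-69, -308, 0], "hand": -1},
  {"turn": [0, 0, -21.6], "slide": [-79, -356, 0], "hand": -1},
  {"turn": [0, 0, -21.6], "slide": [-90, -404, 0], "hand": -1},
  {"turn": [0, 0, -21.6], "slide": [-101, -450, 0], "hand": -1},
])

```text
time: 5.0
eef_pos: [582.3, 153.4, 229.0]
eef_rot: [[0.997, -0.081, -0.002], [-0.081, -0.997, -0.0], [-0.002, 0.0, -1.0]]
contact_force: [-0.6, -0.3, 0.9]
gripper_width: 34.2
```

Emit:
step_arm([
  {"turn": [0, 0, 0], "slide": [8, -40, 0], "hand": -1},
  {"turn": [0, 0, 0], "slide": [15, -80, 0], "hand": -1},
  {"turn": [0, 0, 0], "slide": [18, -100, 0], "hand": -1},
  {"turn": [0, 0, 0], "slide": [18, -103, 20], "hand": -1},
  {"turn": [0, 0, 0], "slide": [18, -103, 35], "hand": -1},
  {"turn": [0, 0, 0], "slide": [18, -103, 40], "hand": -1},
  {"turn": [0, 0, 0], "slide": [18, -103, 40], "hand": -1},
  {"turn": [0, 0, 0], "slide": [18, -103, 40], "hand": -1},
])

```text
time: 5.8
eef_pos: [609.3, 251.9, 191.1]
eef_rot: [[0.997, -0.082, 0.001], [-0.082, -0.997, 0.0], [0.001, -0.0, -1.0]]
contact_force: [0.1, -0.3, -0.1]
gripper_width: 33.3
```

```bash
python3 - <<'E'
from h import *
a=ctrl.camera("scene");b=ctrl.camera("top")
for n,i in(("scene",a),("top",b)): cv2.imwrite(f"pics/{n}2.png",i)
o=ctrl.get_obs();p=o["eef_pos"];print(p,np.round(o["eef_rot"],3).tolist())
for n in("scene","top"):print(n,proj(n,[[p[0],p[1],p[2]],[p[0],p[1],p[2]-35],[609,255,112]]).round(1).tolist())
f=lambda i:cv2.resize(i,(400,400),interpolation=3)
cv2.imwrite("pics/c2.png",np.hstack([f(a[180:280,370:470]),f(b[110:210,190:290])]))
E
```

```text
[609.34615526 252.06002345 191.41171875] [[0.997, -0.081, 0.001], [-0.081, -0.997, 0.0], [0.001, -0.001, -1.0]]
scene [[426.1, 220.2], [422.6, 231.2], [419.7, 244.0]]
top [[229.3, 155.3], [231.9, 157.4], [234.0, 160.1]]
```

View pics/c2.png

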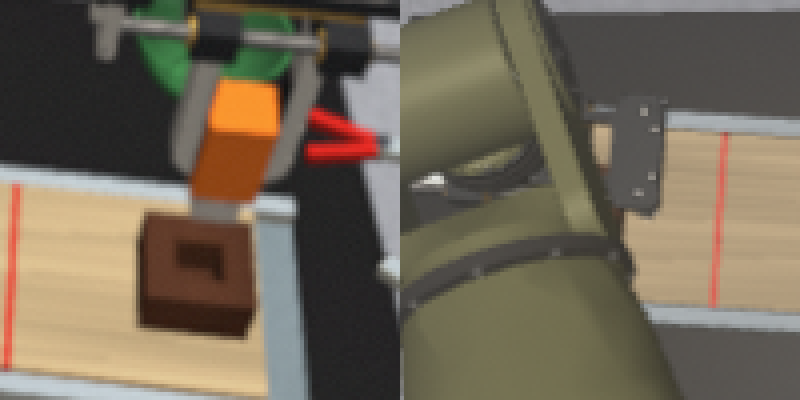

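```bash
python3 - <<'E'
from h import *
im=cv2.imread("pics/scene2.png");h,s,v=[cv2.cvtColor(im,cv2.COLOR_BGR2HSV).astype(int)[...,k] for k in range(3)]
b=(412,195,446,235)
top=roi((s>150)&(v>185)&(h<25),b);al=roi((s>150)&(v>85)&(h<25),b)
zt=191.4+44.1
print("grip top centroid",backproj("scene",cen(top),zt),top.sum(),"pred",sil("scene",box(609.3,252,-.081,34,34,zt-.1,zt)).sum())
print("face fit",fit({"scene":top},34,34,zt-.1,zt,(609,252,-.08)))
print("sil fit",fit({"scene":al},34,34,zt-55,zt,(609,252,-.08)),al.sum())
g=cv2.GaussianBlur(im,(0,0),.5)
for f in(0,2):
    i=cv2.imread(f"pics/scene{f}.png");vv=i.max(2).astype(int)
    m=roi((vv>72)&(vv<135)&(i[...,2].astype(int)-i[...,0]>25),(400,228,437,262));
    m=cv2.morphologyEx(m,cv2.MORPH_CLOSE,np.ones((9,9)))
    print(f,"block top",m.sum(),sil("scene",box(609,255,-.081,60,60,111.9,112)).sum(),backproj("scene",cen(m),112),fit({"scene":m},60,60,111.9,112,(609,255,-.08)))
E
```

```text
grip top centroid [612.78349169 251.24737996] 208.0 pred 258.98039215686276
face fit (np.float64(612.0), np.float64(250.1), np.float64(-1.8), np.float64(38.1))
sil fit (np.float64(608.8), np.float64(254.2), np.float64(-18.8), np.float64(86.9)) 512.0
0 block top 666.0 660.9098039215686 [614.22006337 250.24152688] (np.float64(611.8), np.float64(251.8), np.float64(-5.5), np.float64(72.7))
2 block top 726.0 660.9098039215686 [609.58543609 252.12191418] (np.float64(608.2), np.float64(252.1), np.float64(-5.0), np.float64(107.3))
```

```bash
python3 - <<'E'
from h import *
def prof(n,im,z,c,yaw,axis,band,half=50):
    t=np.arange(-half,half+.1,.5);u=np.array(band)
    co,si=np.cos(yaw),np.sin(yaw);A=np.array([co,si]);B=np.array([-si,co])
    if axis==1:A,B=B,A
    P=np.array([[*(np.array(c)+a*A+b*B),z] for a in t for b in u]);q=proj(n,P).astype(np.float32).reshape(len(t),len(u),2)
    g=cv2.remap(im,q[...,0],q[...,1],cv2.INTER_LINEAR).max(2).astype(float).mean(1)
    return t,g
band=list(range(-24,-17))+list(range(18,25))
for f in("scene0","top0"):
    n=f[:-1];im=cv2.imread(f"pics/{f}.png")
    for ax in(0,1):
        t,g=prof(n,im,112,(609,255),-.081,ax,band);d=np.diff(cv2.GaussianBlur(g[:,None],(0,0),2.5)[:,0])
        k=[i for i in range(1,len(d)-1) if abs(d[i])>=abs(d[i-1]) and abs(d[i])>abs(d[i+1]) and abs(d[i])>1]
        print(f,"xy"[ax],[(round(t[i]+.25,1),round(d[i],1)) for i in k], g[::10].astype(int).tolist())
im=cv2.imread("pics/scene2.png");zt=235.5
t,g=prof("scene",im,zt,(609.3,252),-.081,0,list(range(-8,9)),40);d=np.diff(cv2.GaussianBlur(g[:,None],(0,0),2.5)[:,0])
print("grip x",[(round(t[i]+.25,1),round(d[i],1)) for i in range(1,len(d)-1) if abs(d[i])>=abs(d[i-1]) and abs(d[i])>abs(d[i+1]) and abs(d[i])>1.5],g[::8].astype(int).tolist())
t,g=prof("scene",im,zt,(609.3,252),-.081,1,list(range(-8,9)),40);print("grip y",g[::4].astype(int).tolist())
E
```

```text
scene0 x [(np.float64(-47.8), np.float64(5.8)), (np.float64(-42.2), np.float64(-1.2)), (np.float64(-38.2), np.float64(1.1)), (np.float64(-29.2), np.float64(-7.6)), (np.float64(30.2), np.float64(-3.2)), (np.float64(48.2), np.float64(4.0))] [149, 209, 200, 211, 166, 100, 94, 95, 94, 94, 94, 94, 94, 93, 94, 94, 75, 51, 55, 66, 108]
scene0 y [(np.float64(-34.2), np.float64(-10.7)), (np.float64(28.2), np.float64(7.7)), (np.float64(48.2), np.float64(-1.2))] [218, 218, 219, 169, 87, 96, 98, 97, 98, 99, 98, 96, 96, 94, 91, 89, 158, 159, 161, 162, 149]
top0 x [(np.float64(-34.8), np.float64(-8.4)), (np.float64(28.8), np.float64(5.8))] [194, 190, 183, 138, 89, 95, 95, 95, 95, 95, 95, 95, 96, 95, 95, 95, 150, 174, 178, 187, 195]
top0 y [(np.float64(-34.8), np.float64(-8.3)), (np.float64(-28.2), np.float64(1.7)), (np.float64(29.2), np.float64(7.4)), (np.float64(34.2), np.float64(-1.3))] [183, 183, 183, 135, 81, 97, 97, 97, 97, 99, 98, 97, 96, 95, 93, 92, 139, 145, 145, 146, 146]
grip x [(np.float64(-37.2), np.float64(2.0)), (np.float64(-26.8), np.float64(2.0)), (np.float64(-15.2), np.float64(12.8)), (np.float64(20.2), np.float64(-9.1))] [53, 70, 80, 92, 108, 114, 155, 243, 250, 249, 249, 249, 249, 249, 246, 198, 144, 143, 143, 142, 142]
grip y [48, 55, 65, 78, 90, 96, 103, 113, 118, 119, 118, 131, 175, 222, 245, 249, 249, 249, 249, 249, 249, 249, 249, 249, 249, 250, 250, 239, 168, 79, 67, 98, 115, 119, 119, 123, 139, 153, 149, 139, 129]
```

Emit:
step_arm([
  {"turn": [0, 0, 0], "slide": [-1.6, -1.7, 15], "hand": -1},
  {"turn": [0, 0, 0], "slide": [-1.6, -1.7, 30], "hand": -1},
  {"turn": [0, 0, 0], "slide": [-1.6, -1.7, 40], "hand": -1},
  {"turn": [0, 0, 0], "slide": [-1.6, -1.7, 44], "hand": -1},
  {"turn": [0, 0, 0], "slide": [-1.6, -1.7, 47], "hand": -1},
  {"turn": [0, 0, 0], "slide": [-1.6, -1.7, 50], "hand": -1},
  {"turn": [0, 0, 0], "slide": [-1.6, -1.7, 50], "hand": -1},
])

```text
time: 6.6
eef_pos: [607.7, 254.4, 140.6]
eef_rot: [[0.997, -0.081, 0.0], [-0.081, -0.997, 0.001], [0.0, -0.001, -1.0]]
contact_force: [0.3, 1.8, -1.6]
gripper_width: 33.5
```

Emit:
step_arm([
  {"turn": [0, 0, 0], "slide": [0, 0, 3], "hand": -1},
  {"turn": [0, 0, 0], "slide": [0, 0, 6], "hand": -1},
  {"turn": [0, 0, 0], "slide": [0, 0, 9], "hand": -1},
  {"turn": [0, 0, 0], "slide": [0, 0, 12], "hand": -1},
  {"turn": [0, 0, 0], "slide": [0, 0, 12], "hand": -1},
])

```text
time: 7.1
eef_pos: [607.5, 254.3, 128.0]
eef_rot: [[0.997, -0.081, -0.0], [-0.081, -0.997, 0.0], [-0.0, -0.0, -1.0]]
contact_force: [0.4, 3.0, -2.1]
gripper_width: 33.7
```

Emit:
step_arm([
  {"turn": [0, 0, 0], "slide": [0, 0, 2], "hand": -1},
  {"turn": [0, 0, 0], "slide": [0, 0, 4], "hand": -1},
  {"turn": [0, 0, 0], "slide": [0, 0, 5.5], "hand": -1},
  {"turn": [0, 0, 0], "slide": [0, 0, 5.5], "hand": -1},
])

```text
time: 7.5
eef_pos: [607.6, 254.2, 122.9]
eef_rot: [[0.997, -0.081, 0.0], [-0.081, -0.997, 0.0], [0.0, -0.0, -1.0]]
contact_force: [-0.3, 4.1, 1.8]
gripper_width: 33.6
```

Emit:
step_arm([
  {"turn": [0, 0, 0], "slide": [0, 0, 0.7], "hand": -1},
  {"turn": [0, 0, 0], "slide": [0, 0, 1.2], "hand": -1},
  {"turn": [0, 0, 0], "slide": [0, 0, 1.2], "hand": -1},
  {"turn": [0, 0, 0], "slide": [0, 0, 1.2], "hand": -1},
])

```text
time: 7.9
eef_pos: [607.7, 254.2, 122.9]
eef_rot: [[0.997, -0.081, 0.001], [-0.081, -0.997, 0.0], [0.001, -0.0, -1.0]]
contact_force: [-4.1, 2.3, 10.8]
gripper_width: 33.9
```

Emit:
step_arm([
  {"turn": [0, 0, 0], "slide": [0, 3, 0], "hand": -1},
  {"turn": [0, 0, 0], "slide": [0, 8, 0], "hand": -1},
  {"turn": [0, 0, 0], "slide": [0, 14, 0], "hand": -1},
  {"turn": [0, 0, 0], "slide": [0, 20, 0], "hand": -1},
  {"turn": [0, 0, 0], "slide": [0, 26, 0], "hand": -1},
  {"turn": [0, 0, 0], "slide": [0, 32, 0], "hand": -1},
  {"turn": [0, 0, 0], "slide": [0, 37, 0], "hand": -1},
  {"turn": [0, 0, 0], "slide": [0, 40, 0], "hand": -1},
  {"turn": [0, 0, 0], "slide": [0, 40, 0], "hand": -1},
])

```text
time: 8.8
eef_pos: [604.9, 214.4, 122.9]
eef_rot: [[0.997, -0.081, 0.002], [-0.081, -0.997, 0.001], [0.002, -0.001, -1.0]]
contact_force: [0.0, 4.3, 7.3]
gripper_width: 34.0
```

Emit:
step_arm([
  {"turn": [0, 0, 0], "slide": [0, 5, 0.3], "hand": -1},
  {"turn": [0, 0, 0], "slide": [0, 12, 0.5], "hand": -1},
  {"turn": [0, 0, 0], "slide": [0, 20, 0.5], "hand": -1},
  {"turn": [0, 0, 0], "slide": [0, 28, 0.5], "hand": -1},
  {"turn": [0, 0, 0], "slide": [0, 36, 0.5], "hand": -1},
  {"turn": [0, 0, 0], "slide": [0, 44, 0.5], "hand": -1},
  {"turn": [0, 0, 0], "slide": [0, 52, 0.5], "hand": -1},
  {"turn": [0, 0, 0], "slide": [0, 58, 0.5], "hand": -1},
  {"turn": [0, 0, 0], "slide": [0, 60, 0.5], "hand": -1},
  {"turn": [0, 0, 0], "slide": [0, 60, 0.5], "hand": -1},
])

```text
time: 9.8
eef_pos: [600.3, 154.9, 122.9]
eef_rot: [[0.997, -0.081, 0.003], [-0.081, -0.997, 0.001], [0.003, -0.002, -1.0]]
contact_force: [0.7, 5.8, 10.9]
gripper_width: 33.5
```

```bash
cat > look.py <<'E'
from h import *
import sys
k=sys.argv[1];P=None
for n in("top","scene"):
    im=ctrl.camera(n);cv2.imwrite(f"pics/{n}{k}.png",im)
    O=ortho(n,im,80,500,700,-60,140,2);P=O if P is None else np.hstack([P,O])
cv2.imwrite(f"pics/c{k}.png",P)
o=ctrl.get_obs();print(o["eef_pos"],o["contact_force"])
E
python3 look.py 3
```

```text
[600.28140726 154.88994539 122.9049189 ] [-0.2262864   4.59500092 12.44850092]
```

View pics/c3.png

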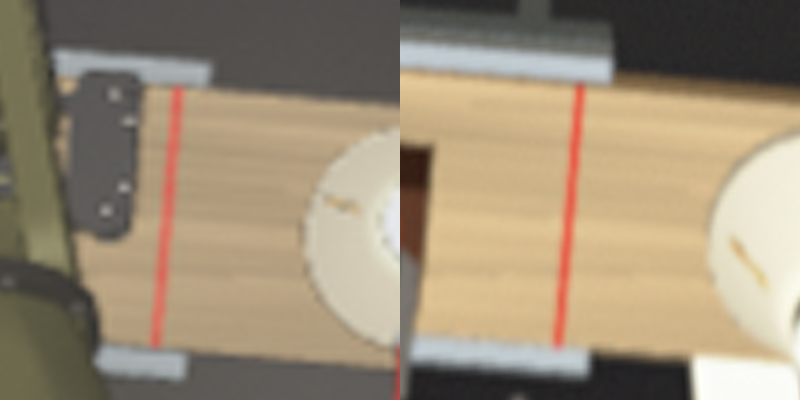

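Emit:
step_arm([
  {"turn": [0, 0, 0], "slide": [0, 3, 0.2], "hand": -1},
  {"turn": [0, 0, 0], "slide": [0, 7, 0.2], "hand": -1},
  {"turn": [0, 0, 0], "slide": [0, 11, 0.2], "hand": -1},
  {"turn": [0, 0, 0], "slide": [0, 14, 0.2], "hand": -1},
  {"turn": [0, 0, 0], "slide": [0, 15.8, 0.2], "hand": -1},
  {"turn": [0, 0, 0], "slide": [0, 15.8, 0.2], "hand": -1},
  {"turn": [0, 0, 0], "slide": [0, 15.8, 0.2], "hand": -1},
  {"turn": [0, 0, 0], "slide": [0, 15.8, 0.2], "hand": -1},
])

```text
time: 10.7
eef_pos: [599.1, 139.6, 122.9]
eef_rot: [[0.997, -0.081, 0.003], [-0.081, -0.997, 0.002], [0.003, -0.002, -1.0]]
contact_force: [0.1, 7.5, 12.1]
gripper_width: 33.8
```

```bash
python3 look.py 4
```

```text
[599.11711526 139.57387111 122.91439647] [ 0.10677467  6.84311349 13.01169979]
```

View pics/c4.png

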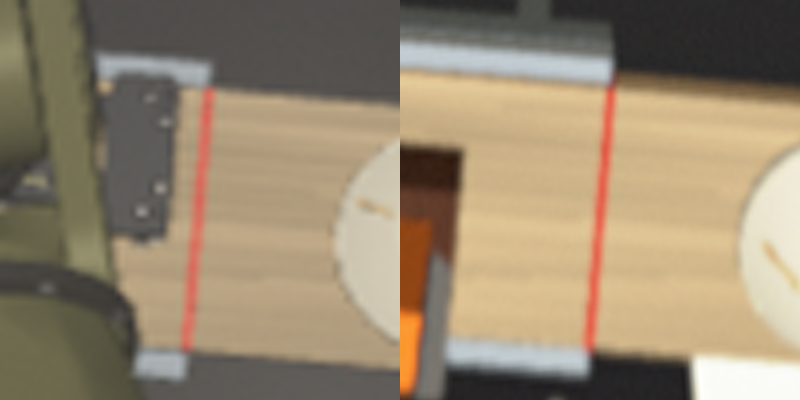

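Emit:
step_arm([
  {"turn": [0, 0, 0], "slide": [0, 0, 0], "hand": -1},
  {"turn": [0, 0, 0], "slide": [0, 0, 0], "hand": -1},
  {"turn": [0, 0, 0], "slide": [0, 0, 0], "hand": -1},
  {"turn": [0, 0, 0], "slide": [0, 0, 0], "hand": -1},
])

```text
time: 11.2
eef_pos: [599.1, 139.6, 122.9]
eef_rot: [[0.997, -0.081, 0.003], [-0.081, -0.997, 0.002], [0.003, -0.002, -1.0]]
contact_force: [1.3, 6.6, 12.0]
gripper_width: 33.6
```

```bash
python3 -c "
from bench import ctrl
o=ctrl.get_obs();print(o['time'],o['eef_pos'],o['contact_force'],o['gripper_width']);print(ctrl.hand_in())"
```

```text
11.2 [599.11243579 139.5811991  122.90113969] [ 1.33993266  6.61149646 12.03440208] 33.62749018191198
the job is handed in; nothing more can be done
None
```

I took the orange handle out of its rest and plugged it into the board's socket. I then pushed the board about 115 mm out along the stand and handed the job in at 11.2 s, still gripping the handle. No verdict was reported.

- **Plug:** the handle stopped at the height expected for fully plugged in (tool at 122.9 mm) and took the downward push without sinking further.
- **Red line:** in both camera views it is level with the end of the stand, within about 1 mm.
- **Hold:** the tool was steady, pressing down with about 12 N, and the opening of 33.6 mm matches the grip's width. About 7 N of reaction to the push was still left along the stand.
- **Disagreements:** the two cameras differed by up to about 4 mm on where the handle stood and about 2 mm on the socket. I used values in between, and the handle went in with at most about 4 N sideways.
- **Not checked:** I did not measure again where the jar, cup, green bowl, tile and clamps stood at the end. The arm was not steered near them, and I saw no unexpected contact forces.

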